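# Rehang the washed tumblers on the draining pegs in the same order

## Robot

A 6-joint arm with a two-finger parallel gripper is mounted at the origin on a cart in front of the work surface, level with it; the furniture and walls round the work are solid. World frame = base frame: x ahead of the robot, y to its left, z up, the work surface at z = 0. Lengths are in m, angles in rad, forces in N, time in s.
With the tool pointing down it reaches from about 0.25 to 0.775 m from the base axis. Payload 4 kg.
Tool frame: the origin (TCP) lies on the centre line of the jaws, within the pads' length; the fingertips stand 25 mm ahead of it and the grasp point (between the pads) lies 6 mm ahead of it; z points along the fingers, y is the line along which they close (so a half turn about z gives the same grasp; the last joint's range is limited). The gripper opens to 94 mm and grips with 3 to 60 N. Pads are 16 mm wide; open, the fingers measure 119 mm over their backs; the gripper's body (75 mm by 177 mm) begins 78 mm behind the grasp point.
Start: joints at [1.235, 0.087, 1.371, -0, 1.684, -0.103], TCP at [0.127, 0.535, 0.231] pointing down, gripper open.
Joint ranges: [-3.1, 3.1], [-0.76, 2.03], [0.27, 2.55], [-1.08, 4.22], [0.17, 2.65], [-2.57, 2.57]. Speed limits (rad/s): [2.79, 2.79, 3.14, 3.14, 3.14, 3.14].

## Interface

Orientations are given as [roll, pitch, yaw] about the fixed x, y, z axes, in that order (R = Rz(yaw) Ry(pitch) Rx(roll)).
In Python, from bench import sensors, optics, ticket gives the robot as it stands.
- The arm moves only by the tool send_rows, never from a script. Its argument "rows" is a list of rows, each a list of 6 numbers: the shift along the world's x, y, z in mm, then the turn, a rotation vector about the world's x, y, z in rad. In form: [[x, y, z, wx, wy, wz], ...]. A call has 1 to 8 rows; each row shifts and turns the commanded pose from where the row before left it; what a row does not reach is not made up. A row lasts 1/12 s, in which the tool goes at most 41.7 mm and 7.16 degrees, less where a joint would pass 70% of its speed; a pose out of reach is approached as far as the arm can. A call is refused whole if a number of a shift passes 41.7 or a number of a turn 0.125, either way. A call with a gripper value outside its range is refused whole. "grip" is the finger opening in mm, from 0 to 94, set as the call begins (left out, the last holds). The fingers move at their own pace and stop on an object; the grip force is fixed at half the most. Time passes only in rows, so rows that do not move let the fingers close. It gives the time, the measured TCP pose, the force, the opening and the grip force at its end, in the units of the state.
- sensors.get_obs(): the state, without advancing time (a new reading comes with each control period).
- optics.snapshot(name): name is "side" or "top" or "wrist"; returns the picture (420x560x3 uint8, red, green, blue); there is no depth.
- optics.camera_model(name): a dict with "vertical_fov" (degrees; the focal length in pixels is half the picture's height over the tangent of half this angle, whatever the lens; pixels are square), "cx", "cy" (the principal point, pixels), "R" (3x3) and "t" (3): a world point X has camera coordinates R X + t. Camera axes: x right, y down, z forward; pixel columns grow to the right and rows downward; lengths in m; the calibration is good to about 2 mm. A picture is of the moment at which its call begins: read the wrist's pose just before it. camera_model takes no time and is no camera call; for the wrist camera it gives the pose at the moment of the call.
- ticket.close_job(): hands the job in; it is judged then, once.
The state is a dict: "time": time; "joint_positions": joint angles; "qvel": joint speeds; "joint_torque": joint torques, N m; "tool_pos": TCP position; "ee_rot": TCP orientation; "wrist_force": force on the tool from outside, world axes, zero at the start; "wrist_torque": the same for the moment, N m; "width": finger opening in m; "finger_force": force on a finger pad.
Only numpy, scipy, OpenCV 4.12 (cv2) and the standard library are available. Lean on these libraries where they do the work, as an engineer would, in place of code of your own. Each camera call takes 0.05 s, during which the arm holds its last target. There are 200 camera calls.

## Task

The washed tumblers stand mouth down on the flat drip tray, where they trap water: hang all four, one on each peg of the wire peg rack, mouth down and pushed fully on so that they drain. Keep them in the same order from left to right as they stand now, because everyone here finds their own by its place in the row, and do not shift the mug or the kitchen timer.

Things in the scene. Friction and masses are not known exactly. Their poses are not given: they have to be found in the camera images.
- blue_tumbler: blue plastic tumbler, mouth down in a row of four 80 mm apart on the grey drip tray (wire gallery 32 mm high). 66 mm across the mouth, 53 mm at the closed end, 100 mm tall, 95 mm deep inside, 90 g. Origin: middle of the mouth, 9 mm above the worktop; z up to the closed end; yaw has no meaning. Pinch it 25 mm below the closed end (55 mm wide) with the fingers before and behind the row.
- green_tumbler: green plastic tumbler, mouth down in a row of four 80 mm apart on the grey drip tray (wire gallery 32 mm high). 66 mm across the mouth, 53 mm at the closed end, 100 mm tall, 95 mm deep inside, 90 g. Origin: middle of the mouth, 9 mm above the worktop; z up to the closed end; yaw has no meaning. Pinch it 25 mm below the closed end (55 mm wide) with the fingers before and behind the row.
- yellow_tumbler: yellow plastic tumbler, mouth down in a row of four 80 mm apart on the grey drip tray (wire gallery 32 mm high). 66 mm across the mouth, 53 mm at the closed end, 100 mm tall, 95 mm deep inside, 90 g. Origin: middle of the mouth, 9 mm above the worktop; z up to the closed end; yaw has no meaning. Pinch it 25 mm below the closed end (55 mm wide) with the fingers before and behind the row.
- red_tumbler: red plastic tumbler, mouth down in a row of four 80 mm apart on the grey drip tray (wire gallery 32 mm high). 66 mm across the mouth, 53 mm at the closed end, 100 mm tall, 95 mm deep inside, 90 g. Origin: middle of the mouth, 9 mm above the worktop; z up to the closed end; yaw has no meaning. Pinch it 25 mm below the closed end (55 mm wide) with the fingers before and behind the row.
- peg_1: leftmost (+y is left) of 4 alike wire pegs, 80 mm apart on the white rack, fixed, leaning 0.35 rad to the robot. Origin: seat point on the axis, 38 mm above the worktop, where the mouth centre of a seated tumbler lies; z up along the peg, y along the row. Top 95 mm up z (24 mm across; 38 at 78 mm; 53 at the origin) stops the tumbler's inside end. Seated tumblers reach 143 mm height.
- peg_2: second from left (+y is left) of 4 alike wire pegs, 80 mm apart on the white rack, fixed, leaning 0.35 rad to the robot. Origin: seat point on the axis, 38 mm above the worktop, where the mouth centre of a seated tumbler lies; z up along the peg, y along the row. Top 95 mm up z (24 mm across; 38 at 78 mm; 53 at the origin) stops the tumbler's inside end. Seated tumblers reach 143 mm height.
- peg_3: third from left (+y is left) of 4 alike wire pegs, 80 mm apart on the white rack, fixed, leaning 0.35 rad to the robot. Origin: seat point on the axis, 38 mm above the worktop, where the mouth centre of a seated tumbler lies; z up along the peg, y along the row. Top 95 mm up z (24 mm across; 38 at 78 mm; 53 at the origin) stops the tumbler's inside end. Seated tumblers reach 143 mm height.
- peg_4: rightmost (+y is left) of 4 alike wire pegs, 80 mm apart on the white rack, fixed, leaning 0.35 rad to the robot. Origin: seat point on the axis, 38 mm above the worktop, where the mouth centre of a seated tumbler lies; z up along the peg, y along the row. Top 95 mm up z (24 mm across; 38 at 78 mm; 53 at the origin) stops the tumbler's inside end. Seated tumblers reach 143 mm height.
- mug: white mug with a handle, a bystander at the back right, 92 mm across, 95 mm tall; origin under it.
- timer: green and white kitchen timer, a bystander at the back in the middle, 63 mm across, 46 mm tall; origin under it.
Not all that is in view belongs to the job. Leave any purple look-alike of the green_tumbler alone.

How it is judged:
By the outcome, as a careful person would: the job done as asked, in the order asked, and still so for the second after the job is handed in, with the robot touching nothing.
It also fails if it takes over 104 s, if anything falls off the work surface, if the arm or the gripper's body presses on something with over 40 N, if the wrist force passes 120 N, or if a joint passes its speed limit or range.

## Working session

There is one attempt and no reset: what is moved stays moved. The work goes in short steps, Python scripts to look and compute and a tool call to move; the robot and the scene stay as the last step left them, time stands still between calls to the robot, and variables do not carry over. Pictures are saved under pics/ and viewed, at most 14 in all, crops included, and the job is handed in when it is done.

Besides the shell and the picture viewer there is one more tool, called by a JSON object that holds its "fn" and its "kwargs", one argument or row to a line. send_rows: Moves the arm, as the interface text tells. Its arguments: {"type":"object","properties":{"rows":{"type":"array"},"grip":{"type":"number"}},"required":["rows"]}

```bash
mkdir -p pics; ls
python3 - <<'E'
from bench import sensors, optics
import cv2
o=sensors.get_obs();print({k:o[k] for k in('time','tool_pos','ee_rot','width')})
for n in('side','top'):
    cv2.imwrite(f'pics/{n}0.png',optics.snapshot(n)[:,:,::-1]); c=optics.camera_model(n);print(n,c)
E
```

```text
pics
{'time': 0.0, 'tool_pos': array([0.12673004, 0.5346993 , 0.22933041]), 'ee_rot': array([-3.13945437e+00, -2.02719451e-04,  2.90879562e+00]), 'width': 0.09391660164977644}
side {'vertical_fov': 43.26815544093935, 'cx': 279.70294211333214, 'cy': 209.95888680810975, 'R': array([[ 0.8797004 , -0.47495628,  0.02331809],
       [-0.1668166 , -0.35414988, -0.92019025],
       [ 0.44530823,  0.80560189, -0.39077638]]), 't': array([-0.42121619,  0.10937925,  0.97372886])}
top {'vertical_fov': 42.98673594815063, 'cx': 285.18558787393204, 'cy': 211.23803815580493, 'R': array([[-0.33904899, -0.9407612 ,  0.0037607 ],
       [-0.90473685,  0.32496493, -0.27540701],
       [ 0.25787013, -0.09677891, -0.96132036]]), 't': array([0.16580746, 0.4280368 , 1.46336512])}
```

View pics/side0.png

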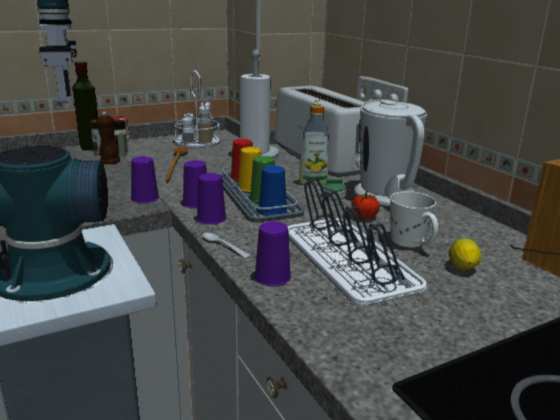

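View pics/top0.png

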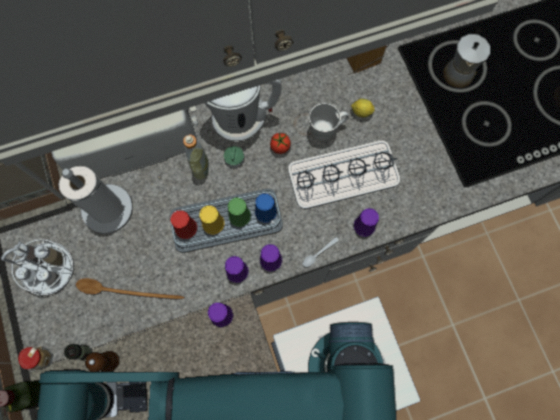

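Side view: tumblers red (242,158), yellow (250,170), green (264,178), blue (272,187) stand on the grey tray. The white rack with four pegs is at about (350,240). Purple look-alikes are at (143,180), (195,183), (210,198) and (272,253). The mug is at (412,215) and the timer at (335,187).

Top view: red (182,225), yellow (210,220), green (237,212), blue (265,207). Purple tumblers are at (235,268), (270,257), (219,314) and (368,222). The pegs run from (306,180) to (383,160), with the mug at (325,120) and the timer at (234,157). The candidates for green_tumbler are green (237,212), the timer (234,157) and the purple ones; I choose (237,212).

```bash
cat > h.py <<'E'
import numpy as np, cv2
from bench import sensors, optics
def cam(n):
    c=optics.camera_model(n); c['f']=210/np.tan(np.radians(c['vertical_fov']/2)); return c
def ray(c,u,v):
    d=c['R'].T@np.array([(u-c['cx'])/c['f'],(v-c['cy'])/c['f'],1]); return -c['R'].T@c['t'],d
def plane(c,u,v,z):
    o,d=ray(c,u,v); return o+d*(z-o[2])/d[2]
def proj(c,X):
    p=c['R']@np.asarray(X)+c['t']; return np.array([c['cx']+c['f']*p[0]/p[2],c['cy']+c['f']*p[1]/p[2]])
HUE={'red':(170,8),'yellow':(22,32),'green':(50,75),'blue':(100,118),'purple':(125,150)}
def mask(img,k):
    h,s,v=cv2.split(cv2.cvtColor(img,cv2.COLOR_RGB2HSV)); a,b=HUE[k]
    m=((h>=a)&(h<=b)) if a<b else ((h>=a)|(h<=b))
    return (m&(s>110)&(v>50)).astype(np.uint8)
E
python3 - <<'E'
from h import *
t=cv2.cvtColor(cv2.imread('pics/top0.png'),cv2.COLOR_BGR2RGB); c=cam('top')
for k in HUE:
    m=mask(t,k); n,l,s,ce=cv2.connectedComponentsWithStats(m)
    for i in range(1,n):
        if s[i,4]>120 and 100<ce[i][1]<340 and ce[i][0]>150: print(k,ce[i].round(),s[i],'top-ish z=.06:',plane(c,*ce[i],.06).round(3))
for p in [(306,180),(332,174),(358,167),(383,160)]: print('pegtop',plane(c,*p,.127).round(3))
for p in [(325,120),(234,157)]: print('by',plane(c,*p,.04).round(3))
cv2.imwrite('pics/top0c.png',cv2.resize(cv2.imread('pics/top0.png')[130:270,160:410],None,fx=3.2,fy=3.2,interpolation=cv2.INTER_CUBIC))
E
```

```text
red [280. 145.] [270 133  21  21 238] top-ish z=.06: [ 0.658 -0.043  0.06 ]
red [183. 224.] [170 211  27  28 518] top-ish z=.06: [0.52  0.296 0.06 ]
yellow [363. 108.] [352  99  22  18 305] top-ish z=.06: [ 0.686 -0.32   0.06 ]
yellow [211. 220.] [200 206  24  29 509] top-ish z=.06: [0.507 0.218 0.06 ]
blue [265. 207.] [255 194  22  29 413] top-ish z=.06: [0.492 0.062 0.06 ]
purple [368. 221.] [356 209  23  27 361] top-ish z=.06: [ 0.353 -0.201  0.06 ]
purple [270. 257.] [261 245  20  26 374] top-ish z=.06: [0.349 0.095 0.06 ]
purple [235. 268.] [225 257  23  25 390] top-ish z=.06: [0.351 0.197 0.06 ]
purple [219. 313.] [208 303  24  24 387] top-ish z=.06: [0.249 0.278 0.06 ]
pegtop [ 0.506 -0.067  0.127]
pegtop [ 0.498 -0.141  0.127]
pegtop [ 0.493 -0.217  0.127]
pegtop [ 0.489 -0.291  0.127]
by [ 0.695 -0.203  0.04 ]
by [0.674 0.096 0.04 ]
```

View pics/top0c.png

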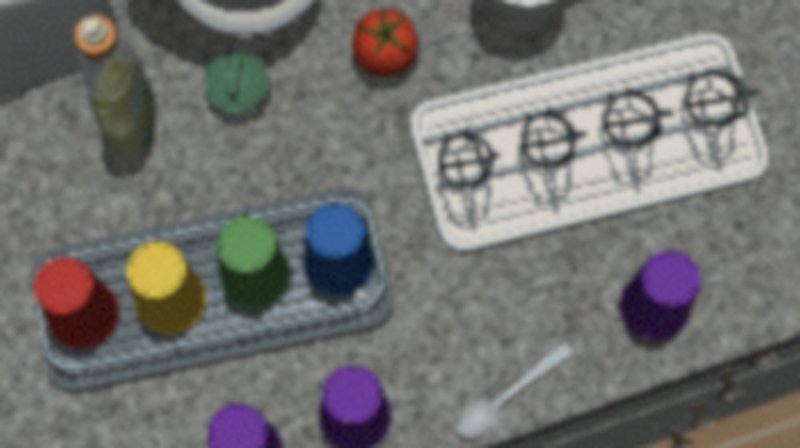

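Crop: the mouth-down row from left to right is red (75,300), yellow (163,287), green (252,262), blue (338,248). Purple tumblers are at (670,295), (352,405) and (240,425), and I'll leave them alone. The peg rings are at (467,160), (548,138), (632,118) and (713,98). Next I move the wrist over the scene for a closer measurement.

{"fn": "send_rows", "kwargs": {
  "rows": [
    [22,-28,14,0,0,-0.12],
    [22,-28,14,0,0,-0.12],
    [22,-28,14,0,0,-0.12],
    [22,-28,14,0,0,-0.12],
    [22,-28,14,0,0,-0.12],
    [22,-28,14,0,0,-0.12],
    [22,-28,14,0,0,-0.12],
    [22,-28,14,0,0,-0.12]
  ],
  "grip": 94
}}

```text
time: 0.77
tool_pos: [0.3033, 0.3096, 0.3428]
ee_rot: [-3.141, 0.0, 1.943]
wrist_force: [0.9, 0.3, 0.6]
width: 0.0939
finger_force: 0.0
```

{"fn": "send_rows", "kwargs": {
  "rows": [
    [24,-32,5,0,0,-0.12],
    [24,-32,5,0,0,-0.12],
    [24,-32,5,0,0,-0.12],
    [24,-32,5,0,0,-0.12],
    [0,0,0,0,0,0],
    [0,0,0,0,0,0]
  ]
}}

```text
time: 1.27
tool_pos: [0.3997, 0.1816, 0.3619]
ee_rot: [-3.14, 0.0, 1.465]
wrist_force: [-0.4, 0.5, -0.2]
width: 0.0943
finger_force: 0.0
```

Run:
```python
from h import *
o=sensors.get_obs();print({k:o[k] for k in('time','tool_pos','ee_rot','width')})
c=cam('wrist'); print(-c['R'].T@c['t'],c['R'],c['vertical_fov'])
cv2.imwrite('pics/w1.png',optics.snapshot('wrist')[:,:,::-1])
```

```text
{'time': 1.2667, 'tool_pos': array([0.39972522, 0.18163993, 0.3619277 ]), 'ee_rot': array([-3.14025561e+00,  2.48427548e-04,  1.46503103e+00]), 'width': 0.09431053815391818}
[0.40834197 0.25223194 0.51633202] [[ 9.94379133e-01 -1.05876828e-01 -4.87830009e-04]
 [-1.02532796e-01 -9.64101058e-01  2.44941170e-01]
 [-2.64039115e-02 -2.43514369e-01 -9.69537821e-01]] 68.75921268743693
```

View pics/w1.png

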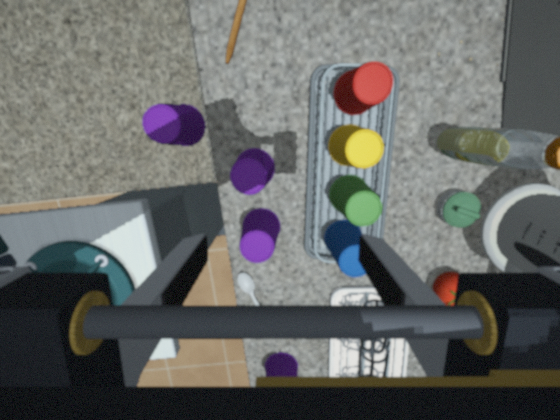

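Wrist view: disc tops are red (373,83), yellow (363,148), green (363,208) and blue (355,255, half hidden by a finger). Purple tumblers are on the left and the rack starts at (370,290). Now I measure the discs.

Run:
```python
from h import *
c=cam('wrist'); im=cv2.cvtColor(cv2.imread('pics/w1.png'),cv2.COLOR_BGR2RGB)
P=[]
for k in('red','yellow','green','blue'):
    m=mask(im,k); n,l,s,ce=cv2.connectedComponentsWithStats(m)
    i=[i for i in range(1,n) if 320<ce[i][0]<395 and s[i,4]>300][0]
    v=im.max(2); vals=v[l==i]; th,_=cv2.threshold(vals.reshape(-1,1),0,255,cv2.THRESH_OTSU)
    b=((l==i)&(v>th)).astype(np.uint8); b=cv2.morphologyEx(b,cv2.MORPH_OPEN,np.ones((3,3)))
    ct=max(cv2.findContours(b,0,2)[0],key=cv2.contourArea); e=cv2.fitEllipse(cv2.convexHull(ct))
    (x,y),r=e[0],e[1]; X=plane(c,x,y,.109); print(k,th,np.round(e[0],1),np.round(e[1],1),X.round(4)); P.append(X[:2])
P=np.array(P); print(np.diff(P,axis=0))
d=P[2]-P[0]; print('angle',np.arctan2(d[0],-d[1]))
```

```text
red 139.0 [372.3  82.6] [39.  43.3] [0.5234 0.2993 0.109 ]
yellow 162.0 [364.  148.2] [37.2 40. ] [0.51   0.2203 0.109 ]Traceback (most recent call last):
  File "<stdin>", line 6, in <module>
IndexError: list index out of range
```

{"fn": "send_rows", "kwargs": {
  "rows": [
    [8,-40,4,0,0,0],
    [8,-40,4,0,0,0],
    [8,-40,4,0,0,0],
    [8,-40,4,0,0,0],
    [0,-40,0,0,0,0],
    [0,-40,0,0,0,0],
    [0,-40,0,0,0,0],
    [0,-40,0,0,0,0]
  ]
}}

```text
time: 1.98
tool_pos: [0.4308, -0.1364, 0.3784]
ee_rot: [3.141, -0.001, 1.474]
wrist_force: [1.0, -0.4, -0.3]
width: 0.0938
finger_force: 0.0
```

{"fn": "send_rows", "kwargs": {
  "rows": [
    [0,-40,0,0,0,0],
    [0,-40,0,0,0,0],
    [0,-20,0,0,0,0],
    [0,0,0,0,0,0],
    [0,0,0,0,0,0]
  ]
}}

```text
time: 2.4
tool_pos: [0.4314, -0.2357, 0.3777]
ee_rot: [-3.14, -0.002, 1.471]
wrist_force: [-0.4, 0.3, 0.3]
width: 0.0938
finger_force: 0.0
```

Run:
```python
from h import *
import json
o=sensors.get_obs();print({k:o[k] for k in('time','tool_pos','ee_rot')})
c=cam('wrist'); im=optics.snapshot('wrist')[:,:,::-1]; cv2.imwrite('pics/w2.png',im)
json.dump({k:np.asarray(v).tolist() for k,v in c.items()},open('w2.json','w'))
cv2.imwrite('pics/w2c.png',cv2.resize(im[0:300,240:440],None,fx=2,fy=2,interpolation=cv2.INTER_CUBIC))
```

```text
{'time': 2.4, 'tool_pos': array([ 0.43135758, -0.23567957,  0.37765682]), 'ee_rot': array([-3.14016475e+00, -1.87421509e-03,  1.47062072e+00])}
```

View pics/w2c.png

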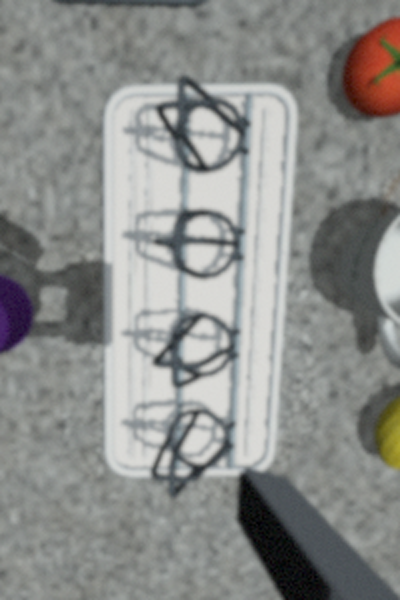

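Wrist crop: the rack tray runs from (107,90) to (295,475). The base rings are at about (212,130), (207,243), (205,345) and (197,440), each with an arched wire leaning left towards the robot. The tomato, mug and lemon are on the right and clear. I'll enlarge the pegs.

Run:
```python
from h import *
im=cv2.imread('pics/w2.png')
a=im[32:142,290:372]; b=im[138:252,290:372]
f=lambda z:cv2.resize(z,(400,570),interpolation=cv2.INTER_CUBIC) 
a=im[30:144,290:370]; b=im[138:252,290:370]   # scale 5 -> 400x570
cv2.imwrite('pics/w2d.png',np.hstack([f(a),f(b)]))
```

```text
(no output)
```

View pics/w2d.png

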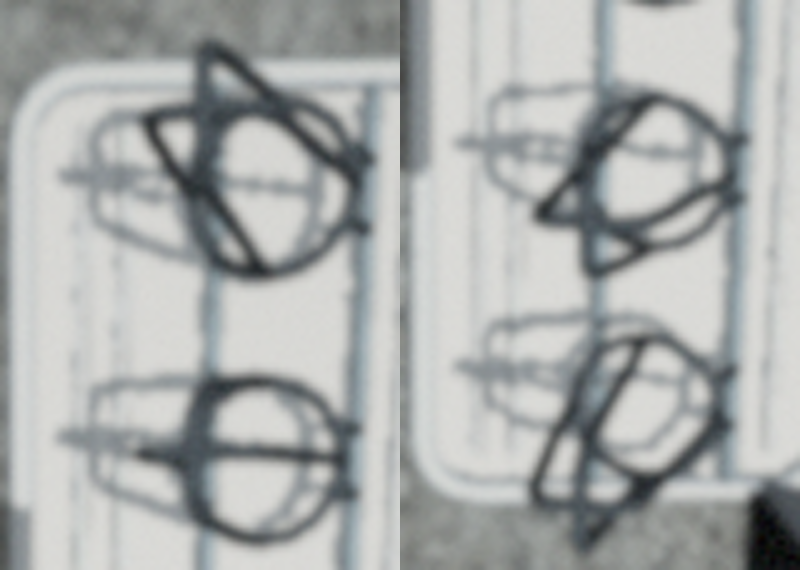

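Enlarged crop: the base ring centres are peg_1 (277,190), peg_2 (267,461), peg_3 (661,171) and peg_4 (648,410). The peg-top corners are at about (208,45) and (148,120) for peg_1, (140,453) for peg_2, (540,215) and (595,272) for peg_3, and (540,495) and (585,548) for peg_4.

Run:
```python
from h import *
import json
c={k:np.array(v) for k,v in json.load(open('w2.json')).items()}
P=np.array([plane(c,290+x/5,y0+y/5,.038)[:2] for x,y,y0 in[(277,190,30),(267,461,30),(261,171,138),(248,410,138)]])
print(P.round(4),np.diff(P,axis=0).round(4))
# rigid fit of 80mm line
m=P.mean(0); s=np.array([1.5,.5,-.5,-1.5])*.08
d=(s[:,None]*(P-m)).sum(0); d/=np.linalg.norm(d); F=m+s[:,None]*d
print('fit',F.round(4),'yaw',np.arctan2(-d[0],d[1]),(P-F).round(4))
ct=cam('top');cs=cam('side');xd=np.array([d[1],-d[0],0]);yd=np.r_[d,0]
az=np.array([0,0,np.cos(.35)])-np.sin(.35)*xd; ax=np.cos(.35)*xd+np.array([0,0,np.sin(.35)])
for i in range(4):
    S=np.r_[F[i],.038];T=S+.095*az
    w=[proj(c,T+e)-[290,30 if i<2 else 138] for e in(.012*ax,-.012*ax,.012*yd,-.012*yd)]
    print(i+1,'top',T.round(3),'crop',(np.array(w)*5).round().tolist())
# side-view projections
im=cv2.imread('pics/side0.png')
for i in range(4):
    S=np.r_[F[i],.038];T=S+.095*az
    for q,col in((T+.012*ax,(0,0,255)),(T-.012*ax,(0,0,255)),(T+.012*yd,(0,255,255)),(T-.012*yd,(0,255,255))):
        u=proj(cs,q); im[int(round(u[1])),int(round(u[0]))]=col
cv2.imwrite('pics/s_ov.png',cv2.resize(im[165:305,270:430],None,fx=4,fy=4,interpolation=cv2.INTER_NEAREST))
# tumblers again
w=json.load(open('w2.json'))
im=cv2.cvtColor(cv2.imread('pics/top0.png'),cv2.COLOR_BGR2RGB)
for k,x in(('red',182),('yellow',210),('green',237),('blue',265)):
    HUE['green']=(40,85);m=mask(im,k); v=im.max(2); n,l,s2,ce=cv2.connectedComponentsWithStats(m)
    i=[i for i in range(1,n) if abs(ce[i][0]-x)<10 and 190<ce[i][1]<240 and s2[i,4]>100]
    if not i: print(k,'none');continue
    i=i[0]; th,_=cv2.threshold(v[l==i].reshape(-1,1),0,255,cv2.THRESH_OTSU); b=((l==i)&(v>th)).astype(np.uint8)
    hu=cv2.convexHull(max(cv2.findContours(b,0,2)[0],key=cv2.contourArea));e=cv2.fitEllipse(hu)
    print(k,np.round(e[0],1),np.round(e[1],1),plane(ct,*e[0],.109).round(4))
```

```text
[[ 0.5411 -0.084 ]
 [ 0.5341 -0.1615]
 [ 0.5281 -0.239 ]
 [ 0.5194 -0.3188]] [[-0.0071 -0.0775]
 [-0.006  -0.0775]
 [-0.0086 -0.0798]]
fit [[ 0.5415 -0.0813]
 [ 0.5343 -0.161 ]
 [ 0.527  -0.2407]
 [ 0.5198 -0.3203]] yaw -0.09071922477207406 [[-0.0004 -0.0027]
 [-0.0002 -0.0005]
 [ 0.001   0.0017]
 [-0.0004  0.0015]]
1 top [ 0.509 -0.078  0.127] crop [[266.0, 101.0], [167.0, 110.0], [217.0, 51.0], [214.0, 159.0]]
2 top [ 0.502 -0.158  0.127] crop [[254.0, 449.0], [160.0, 451.0], [208.0, 401.0], [205.0, 499.0]]
3 top [ 0.495 -0.238  0.127] crop [[243.0, 224.0], [154.0, 220.0], [199.0, 177.0], [197.0, 267.0]]
4 top [ 0.487 -0.317  0.127] crop [[233.0, 511.0], [148.0, 501.0], [191.0, 465.0], [189.0, 546.0]]
red [179.2 218.8] [16.8 18.2] [0.5238 0.2972 0.109 ]
yellow [208.3 213.9] [17.  18.3] [0.5102 0.218  0.109 ]
green none
blue [264.2 201.6] [16.6 18.1] [0.4914 0.0613 0.109 ]
```

View pics/s_ov.png

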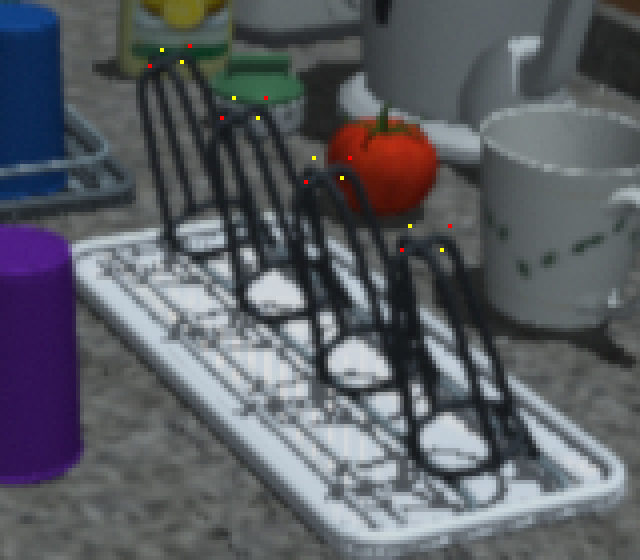

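Side overlay: the projected peg tops fall within about 2 px of the drawn wires at (165,55), (245,110), (328,170) and (427,240). A quick cross-check of the rings from the top camera, then I act, blue first.

Run:
```python
from h import *
c=cam('top')
for x,y in[(467,160),(548,138),(632,118),(713,98)]: print(plane(c,160+x/3.2,130+y/3.2,.038).round(4))
```

```text
[ 0.5342 -0.0812  0.038 ]
[ 0.5291 -0.1592  0.038 ]
[ 0.5211 -0.2398  0.038 ]
[ 0.514  -0.3183  0.038 ]
```

{"fn": "send_rows", "kwargs": {
  "rows": [
    [7.5,37.3,-12,0,0,0],
    [7.5,37.3,-12,0,0,0],
    [7.5,37.3,-12,0,0,0],
    [7.5,37.3,-12,0,0,0],
    [7.5,37.3,-12,0,0,0],
    [7.5,37.3,-12,0,0,0],
    [7.5,37.3,-12,0,0,0],
    [7.5,37.3,-12,0,0,0]
  ]
}}

```text
time: 3.12
tool_pos: [0.4898, 0.0661, 0.2829]
ee_rot: [3.14, -0.001, 1.473]
wrist_force: [-0.4, 0.4, 0.9]
width: 0.0941
finger_force: 0.0
```

{"fn": "send_rows", "kwargs": {
  "rows": [
    [0,0,-20,0,0,0],
    [0,0,-20,0,0,0],
    [0,0,-20,0,0,0],
    [0,0,0,0,0,0],
    [0,0,0,0,0,0]
  ]
}}

```text
time: 3.53
tool_pos: [0.4896, 0.0636, 0.2222]
ee_rot: [-3.14, -0.0, 1.472]
wrist_force: [-1.1, 0.3, 0.7]
width: 0.0939
finger_force: 0.0
```

Run:
```python
from h import *
o=sensors.get_obs();print({k:o[k] for k in('time','tool_pos','ee_rot')})
c=cam('wrist'); im=optics.snapshot('wrist'); cv2.imwrite('pics/w3.png',im[:,:,::-1])
for k,x in (('blue',.491),):
    print(proj(c,[.491,.0615,.109]),proj(c,o['tool_pos']))
```

```text
{'time': 3.5333, 'tool_pos': array([0.48955237, 0.0635622 , 0.22215425]), 'ee_rot': array([-3.13980091e+00, -1.90141655e-04,  1.47234914e+00])}
[283.68048143 213.78885001] [281.0046054  265.08476414]
```

View pics/w3.png

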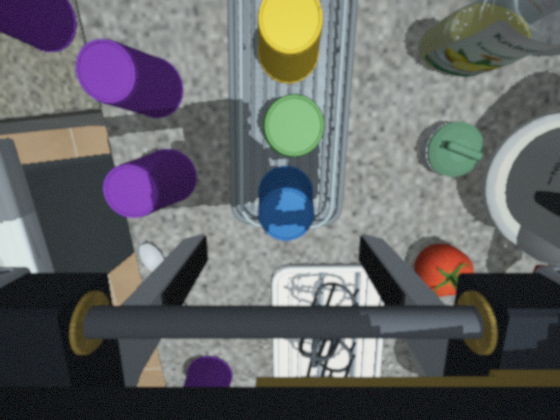

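Wrist view above blue: blue disc (286,213), green (294,125), yellow (290,22). Blue is centred between the fingers to within about 2 mm. The top-camera peg x differs by about 7 mm from the wrist one, so I check it against the side view as well.

Run:
```python
from h import *
c=cam('side')
for x,y in[(210,235),(275,295),(358,362),(457,448)]: print(plane(c,270+x/4,165+y/4,.038).round(4))
c=cam('wrist'); im=cv2.cvtColor(cv2.imread('pics/w3.png'),cv2.COLOR_BGR2RGB); v=im.max(2); HUE['green']=(40,85)
for k,x,y in(('yellow',290,22),('green',294,125),('blue',286,213)):
    n,l,s,ce=cv2.connectedComponentsWithStats(mask(im,k)); i=l[y,x]
    th,_=cv2.threshold(v[l==i].reshape(-1,1),0,255,cv2.THRESH_OTSU); b=((l==i)&(v>th)).astype(np.uint8)
    hu=cv2.convexHull(max(cv2.findContours(b,0,2)[0],key=cv2.contourArea));e=cv2.fitEllipse(hu)
    print(k,th,np.round(e[0],1),np.round(e[1],1),plane(c,*e[0],.109).round(4))
# tray outline corners of rack in top & wrist for x check
t=cv2.cvtColor(cv2.imread('pics/top0.png'),cv2.COLOR_BGR2HSV); b=((t[:,:,1]<45)&(t[:,:,2]>150)).astype(np.uint8); b[:140]=0;b[210:]=0;b[:,:285]=0;b[:,405:]=0
p=cv2.minAreaRect(cv2.findNonZero(b)); print('top rect',p,plane(cam('top'),*p[0],.015).round(4))
```

```text
[ 0.517  -0.1141  0.038 ]
[ 0.5075 -0.1877  0.038 ]
[ 0.5025 -0.2625  0.038 ]
[ 0.494  -0.3447  0.038 ]
yellow 167.0 [290.2  18.1] [64.2 70.3] [0.513  0.2179 0.109 ]
green 113.0 [275.8 135.9] [390.3 598.7] [0.4924 0.1298 0.109 ]
blue 146.0 [289.4 200.3] [24.5 34.1] [0.4986 0.0726 0.109 ]
top rect ((343.7353210449219, 172.941162109375), (48.26458740234375, 106.23060607910156), 75.96376037597656) [ 0.5241 -0.1997  0.015 ]
```

{"fn": "send_rows", "kwargs": {
  "rows": [
    [1,-2,-33,0,0,0],
    [1,0,-33,0,0,0],
    [0,0,-33,0,0,0],
    [0,0,-33,0,0,0],
    [0,0,0,0,0,0],
    [0,0,0,0,0,0]
  ]
}}

```text
time: 4.08
tool_pos: [0.4926, 0.0598, 0.0909]
ee_rot: [-3.14, -0.0, 1.469]
wrist_force: [0.4, 0.7, 0.3]
width: 0.094
finger_force: 0.0
```

{"fn": "send_rows", "kwargs": {
  "rows": [
    [0,0,0,0,0,0],
    [0,0,0,0,0,0],
    [0,0,0,0,0,0],
    [0,0,0,0,0,0],
    [0,0,0,0,0,0],
    [0,0,0,0,0,0]
  ],
  "grip": 30
}}

```text
time: 4.58
tool_pos: [0.4929, 0.0596, 0.0912]
ee_rot: [3.141, -0.0, 1.469]
wrist_force: [-2.2, 0.3, 5.8]
width: 0.0577
finger_force: 22.8
```

Run:
```python
from h import *
import json
w={k:np.array(v) for k,v in json.load(open('w2.json')).items()}; t=cam('top'); s=cam('side')
R=[[(w,290+277/5,30+190/5),(t,160+467/3.2,130+160/3.2),(s,270+210/4,165+235/4)],
[(w,290+267/5,30+461/5),(t,160+548/3.2,130+138/3.2),(s,270+275/4,165+295/4)],
[(w,290+261/5,138+171/5),(t,160+632/3.2,130+118/3.2),(s,270+358/4,165+362/4)],
[(w,290+248/5,138+410/5),(t,160+713/3.2,130+98/3.2),(s,270+457/4,165+448/4)]]
def tri(L):
    A=np.zeros((3,3));b=np.zeros(3)
    for c,u,v in L:
        o,d=ray(c,u,v);d/=np.linalg.norm(d);M=np.eye(3)-np.outer(d,d);A+=M;b+=M@o
    return np.linalg.solve(A,b)
for L in R: print('ring all',tri(L).round(4),'w+s',tri([L[0],L[2]]).round(4),'t+s',tri(L[1:]).round(4))
tops=[((203,107,30),(167,57)),((196,453,30),(243,112)),((191,222,138),(328,172)),((184,503,138),(428,242))]
for (a,b,y0),(x,y) in tops: print('top',tri([(w,290+a/5,y0+b/5),(s,270+x/4,165+y/4)]).round(4))
```

```text
ring all [ 0.5411 -0.0822  0.0208] w+s [ 0.5431 -0.0797  0.0188] t+s [ 0.5386 -0.0835  0.0214]
ring all [ 0.5333 -0.1608  0.0218] w+s [ 0.5337 -0.1591  0.0203] t+s [ 0.5308 -0.161   0.0224]
ring all [ 0.5258 -0.241   0.0235] w+s [ 0.527  -0.2389  0.0219] t+s [ 0.5224 -0.2418  0.0246]
ring all [ 0.5189 -0.3227  0.021 ] w+s [ 0.5191 -0.322   0.0205] t+s [ 0.5169 -0.3223  0.0213]
top [ 0.5069 -0.0785  0.1257]
top [ 0.5004 -0.1589  0.1248]
top [ 0.4938 -0.2383  0.1248]
top [ 0.4872 -0.3182  0.1244]
```

Rays from three views put the peg seats at about x 0.5375, 0.5305, 0.5235 and 0.5165, and y −0.0815, −0.1615, −0.2413 and −0.321. Blue is gripped. Lift it and carry it to peg_4.

{"fn": "send_rows", "kwargs": {
  "rows": [
    [0,0,25,0,0,0],
    [0,0,40,0,0,0],
    [0,0,40,0,0,0],
    [0,0,40,0,0,0],
    [0,0,15,0,0,0.011],
    [-5,-37,-1,0,0,0],
    [-5,-37,-1,0,0,0],
    [-5,-37,-1,0,0,0]
  ]
}}

```text
time: 5.25
tool_pos: [0.4778, -0.0521, 0.2481]
ee_rot: [3.14, 0.0, 1.482]
wrist_force: [0.3, -0.3, -0.7]
width: 0.0571
finger_force: 29.9
```

{"fn": "send_rows", "kwargs": {
  "rows": [
    [-5,-37,-1,0,0,0],
    [-5,-37,-1,0,0,0],
    [-5,-37,-1,-0.008,-0.087,0],
    [-5,-37,-1,-0.008,-0.087,0],
    [-5,-37,-1,-0.008,-0.087,0],
    [-5,-37,-1,-0.008,-0.087,0],
    [-3,-41,-1,0,0,0],
    [0,0,0,0,0,0]
  ]
}}

```text
time: 5.92
tool_pos: [0.4416, -0.3203, 0.238]
ee_rot: [2.795, 0.001, 1.471]
wrist_force: [-0.1, -0.6, -0.4]
width: 0.057
finger_force: 29.9
```

```bash
cat >> h.py <<'E'
S={1:(.5375,-.0815,.038),2:(.5305,-.1615,.038),3:(.5235,-.2413,.038),4:(.5165,-.321,.038)}
AZ=np.array([-.3416,.0311,.939])
def rel(i):
    from scipy.spatial.transform import Rotation as Ro
    o=sensors.get_obs(); R=Ro.from_euler('xyz',o['ee_rot']).as_matrix(); d=o['tool_pos']-np.array(S[i])
    al=d@AZ; print('t',round(o['time'],2),'pos',o['tool_pos'].round(4),'mouth t(mm)',round((al-.081)*1e3,1),'off-axis mm',((d-al*AZ)*1e3).round(1),'toolz+az',(R[:,2]+AZ).round(3),'tooly',R[:,1].round(3),'F',o['wrist_force'].round(1),'w',round(o['width'],4))
E
python3 - <<'E'
from h import *
rel(4)
cv2.imwrite('pics/s4.png',cv2.resize(optics.snapshot('side')[120:320,250:450,::-1],None,fx=3,fy=3))
E
```

```text
t 5.92 pos [ 0.4416 -0.3203  0.238 ] mouth t(mm) 132.4 off-axis mm [-2.  -5.9 -0.4] toolz+az [-0.004 -0.004 -0.002] tooly [ 0.936 -0.094  0.339] F [-0.1 -0.6 -0.4] w 0.057
```

View pics/s4.png

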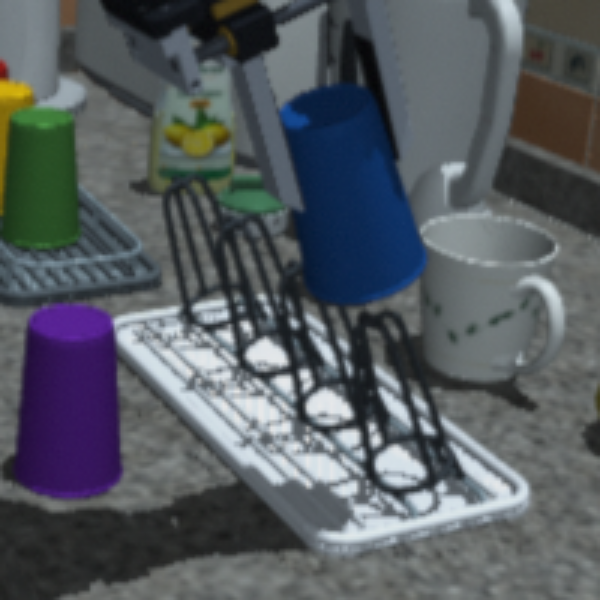

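Side crop: blue is held parallel to the pegs, with its mouth at (365,275) above and behind the top of peg_4 at (385,320). Correct 5 mm in y, then go down along the peg.

{"fn": "send_rows", "kwargs": {
  "rows": [
    [2,5,0,0,0,0],
    [8.5,-0.8,-23.5,0,0,0],
    [8.5,-0.8,-23.5,0,0,0],
    [8.5,-0.8,-23.5,0,0,0],
    [5.1,-0.5,-14.1,0,0,0],
    [0,0,0,0,0,0]
  ]
}}

```text
time: 6.47
tool_pos: [0.4776, -0.3092, 0.152]
ee_rot: [2.797, -0.003, 1.483]
wrist_force: [0.1, -1.5, -1.5]
width: 0.057
finger_force: 29.9
```

Run:
```python
from h import *
rel(4)
cv2.imwrite('pics/s5.png',cv2.resize(optics.snapshot('side')[170:320,280:430,::-1],None,fx=3,fy=3))
```

```text
t 6.47 pos [ 0.4776 -0.3092  0.152 ] mouth t(mm) 39.7 off-axis mm [2.3 8.  0.7] toolz+az [-0.005  0.004 -0.002] tooly [ 0.938 -0.083  0.338] F [ 0.1 -1.5 -1.5] w 0.057
```

View pics/s5.png

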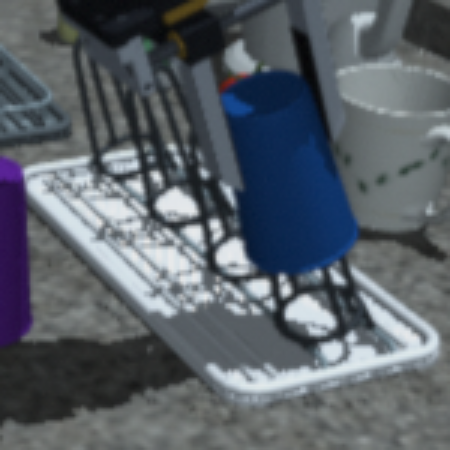

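Side crop: blue's mouth at (300,250) is over peg_4 but about 8 mm left of its axis (ring at (310,315)). I shift right, then go on down.

{"fn": "send_rows", "kwargs": {
  "rows": [
    [-2,-8,0,0,0,0],
    [0,0,0,0,0,0],
    [5.1,-0.5,-14.1,0,0,0],
    [5.1,-0.5,-14.1,0,0,0],
    [0,0,0,0,0,0],
    [0,0,0,0,0,0]
  ]
}}

```text
time: 7.02
tool_pos: [0.4854, -0.3212, 0.1281]
ee_rot: [2.793, -0.0, 1.48]
wrist_force: [-1.2, 0.1, -2.7]
width: 0.0571
finger_force: 29.9
```

```bash
python3 -c "
from h import *
rel(4)"
```

```text
t 7.02 pos [ 0.4854 -0.3212  0.1281] mouth t(mm) 14.2 off-axis mm [ 1.4 -3.1  0.7] toolz+az [-0.001  0.    -0.001] tooly [ 0.936 -0.085  0.342] F [-1.2  0.1 -2.7] w 0.0571
```

{"fn": "send_rows", "kwargs": {
  "rows": [
    [-1,2.5,0,0,0,0],
    [2.7,-0.2,-7.5,0,0,0],
    [0,0,0,0,0,0],
    [0,0,0,0,0,0],
    [0,0,0,0,0,0]
  ]
}}

```text
time: 7.43
tool_pos: [0.4877, -0.319, 0.1204]
ee_rot: [2.791, 0.0, 1.48]
wrist_force: [-0.4, -0.4, -1.0]
width: 0.057
finger_force: 29.9
```

```bash
python3 -c "
from h import *
rel(4)"
```

```text
t 7.43 pos [ 0.4877 -0.319   0.1204] mouth t(mm) 6.3 off-axis mm [ 1.  -0.8  0.4] toolz+az [ 0. -0. -0.] tooly [ 0.935 -0.085  0.343] F [-0.4 -0.4 -1. ] w 0.057
```

{"fn": "send_rows", "kwargs": {
  "rows": [
    [1.7,-0.2,-4.7,0,0,0],
    [0,0,0,0,0,0],
    [0.7,0,-1.9,0,0,0],
    [0,0,0,0,0,0],
    [0,0,0,0,0,0]
  ]
}}

```text
time: 7.85
tool_pos: [0.4893, -0.3197, 0.116]
ee_rot: [2.792, 0.002, 1.48]
wrist_force: [-10.7, 3.2, 10.7]
width: 0.0567
finger_force: 30.4
```

```bash
python3 -c "
from h import *
rel(4)"
```

```text
t 7.85 pos [ 0.4893 -0.3197  0.116 ] mouth t(mm) 1.6 off-axis mm [ 1.  -1.3  0.5] toolz+az [-0.001 -0.002 -0.001] tooly [ 0.936 -0.084  0.342] F [-10.7   3.2  10.7] w 0.0567
```

{"fn": "send_rows", "kwargs": {
  "rows": [
    [-0.5,0.5,-1.9,0,0,0],
    [0,0,0,0,0,0],
    [0,0,0,0,0,0]
  ]
}}

```text
time: 8.1
tool_pos: [0.4893, -0.3197, 0.1159]
ee_rot: [2.79, 0.003, 1.48]
wrist_force: [-12.7, 3.7, 16.7]
width: 0.0569
finger_force: 30.6
```

```bash
python3 -c "
from h import *
rel(4)"
```

```text
t 8.1 pos [ 0.4893 -0.3197  0.1159] mouth t(mm) 1.5 off-axis mm [ 1.  -1.3  0.5] toolz+az [ 0.001 -0.003  0.   ] tooly [ 0.935 -0.084  0.344] F [-12.7   3.7  16.7] w 0.0569
```

{"fn": "send_rows", "kwargs": {
  "rows": [
    [0,0,0,0,0,0],
    [0,0,0,0,0,0],
    [0,0,0,0,0,0],
    [-4,0.4,11,0,0,0],
    [-12,1,33,0,0,0],
    [-12,1,33,0,0,0],
    [-12,1,33,0,0,0],
    [-8,1,22,0,0,0]
  ],
  "grip": 94
}}

```text
time: 8.77
tool_pos: [0.4413, -0.3148, 0.2482]
ee_rot: [2.788, 0.004, 1.48]
wrist_force: [0.5, 0.4, 0.2]
width: 0.0943
finger_force: 0.0
```

Run:
```python
from h import *
rel(4)
cv2.imwrite('pics/s6.png',cv2.resize(optics.snapshot('side')[170:320,280:430,::-1],None,fx=3,fy=3))
c=cam('side'); AX=np.array([.937,-.085,.343])
for i in (4,):
    s=np.array(S[i]); print('mouth',(proj(c,s)-[280,170])*3,'end',(proj(c,s+.1*AZ)-[280,170])*3, 'near rim',(proj(c,s-.033*AX)-[280,170])*3)
```

```text
t 8.77 pos [ 0.4413 -0.3148  0.2482] mouth t(mm) 142.2 off-axis mm [ 1.1 -0.7  0.6] toolz+az [ 0.003 -0.004  0.001] tooly [ 0.934 -0.084  0.346] F [0.5 0.4 0.2] w 0.0943
mouth [317.54684887 293.92561353] end [282.50148723 156.16590836] near rim [270.44280937 320.34839056]
```

View pics/s6.png

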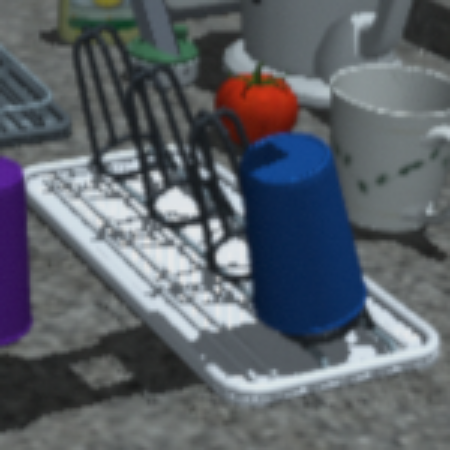

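Side crop: blue sits on peg_4 with its closed end at (290,158), where I predicted (282,156), and its rim just above the tray. Next is green to peg_3.

{"fn": "send_rows", "kwargs": {
  "rows": [
    [5,38,-2,0.008,0.087,0],
    [5,38,-2,0.008,0.087,0],
    [5,38,-2,0.008,0.087,0],
    [5,38,-2,0.008,0.087,0],
    [5,38,-2,0,0,0],
    [5,38,-2,0,0,0],
    [5,38,-2,0,0,0],
    [5,38,-2,0,0,0]
  ]
}}

```text
time: 9.48
tool_pos: [0.4815, -0.0081, 0.2274]
ee_rot: [3.141, -0.001, 1.48]
wrist_force: [1.1, 0.3, 0.1]
width: 0.0938
finger_force: 0.0
```

{"fn": "send_rows", "kwargs": {
  "rows": [
    [5,38,-3,0,0,0],
    [5,38,-3,0,0,0],
    [5,38,-3,0,0,0],
    [6,38,-3,0,0,0],
    [0,0,0,0,0,0],
    [0,0,0,0,0,0],
    [0,0,0,0,0,0]
  ]
}}

```text
time: 10.07
tool_pos: [0.5022, 0.1415, 0.2155]
ee_rot: [-3.141, 0.001, 1.48]
wrist_force: [-0.1, -0.7, -0.2]
width: 0.094
finger_force: 0.0
```

```bash
cat >> h.py <<'E'
HUE['green']=(45,70)
def disc(k):
    from scipy.spatial.transform import Rotation as Ro
    o=sensors.get_obs(); c=cam('wrist'); im=optics.snapshot('wrist'); m=mask(im,k); v=im.max(2)
    g=proj(c,[o['tool_pos'][0],o['tool_pos'][1],.109]); n,l,s,ce=cv2.connectedComponentsWithStats(m)
    ids=[i for i in range(1,n) if s[i,4]>600 and np.hypot(*(ce[i]-g))<90]
    for i in ids:
        th,_=cv2.threshold(v[l==i].reshape(-1,1),0,255,cv2.THRESH_OTSU)
        b=cv2.morphologyEx(((l==i)&(v>th)).astype(np.uint8),cv2.MORPH_OPEN,np.ones((5,5)))
        e=cv2.fitEllipse(cv2.convexHull(max(cv2.findContours(b,0,2)[0],key=cv2.contourArea)))
        P=plane(c,*e[0],.109); print(k,np.round(e[0]),np.round(e[1]),P.round(4),'go mm',((P-o['tool_pos'])*1e3)[:2].round(1))
    print('tcp',o['tool_pos'].round(4),o['ee_rot'].round(3)); return im
E
python3 - <<'E'
from h import *
disc('green')
E
```

```text
tcp [0.5022 0.1415 0.2155] [-3.141e+00  1.000e-03  1.480e+00]
```

Run:
```python
from h import *
c=cam('wrist'); im=optics.snapshot('wrist'); g=proj(c,[.5025,.140,.109]).astype(int); print(g)
h=cv2.cvtColor(im,cv2.COLOR_RGB2HSV); print(h[g[1]-10,g[0]],h[g[1]-30:g[1]+30:15,g[0]].tolist())
HUE['green']=(45,75); m=(cv2.inRange(h,(50,90,40),(75,255,255))); n,l,s,ce=cv2.connectedComponentsWithStats(m)
print([(ce[i].round(),s[i].tolist()) for i in range(1,n) if s[i,4]>300])
```

```text
[281 214]
[ 58  82 186] [[54, 124, 74], [56, 87, 176], [59, 99, 106], [57, 86, 178]]
[(array([285., 201.]), [260, 168, 55, 74, 2512])]
```

```bash
python3 - <<'E'
from h import *
o=sensors.get_obs();c=cam('wrist'); im=optics.snapshot('wrist'); h=cv2.cvtColor(im,cv2.COLOR_RGB2HSV)
m=cv2.morphologyEx(cv2.inRange(h,(50,65,140),(70,255,255)),cv2.MORPH_OPEN,np.ones((5,5))); n,l,s,ce=cv2.connectedComponentsWithStats(m)
for i in range(1,n):
    if s[i,4]>600:
        e=cv2.fitEllipse(cv2.convexHull(cv2.findContours((l==i).astype(np.uint8),0,2)[0][0])); P=plane(c,*e[0],.109); print(np.round(e[0]),np.round(e[1]),P.round(4),o['tool_pos'])
E
python3 - <<'E'
from h import *
c=cam('wrist'); im=optics.snapshot('wrist'); h=cv2.cvtColor(im,cv2.COLOR_RGB2HSV)
m=cv2.inRange(h,(48,60,40),(75,255,255)); n,l,s,ce=cv2.connectedComponentsWithStats(m)
print([(ce[i].round(),s[i].tolist()) for i in range(1,n) if s[i,4]>300])
for r in range(165,260,8):
    x=np.flatnonzero(m[r,230:340])+230; print(r,x.min() if len(x) else 0,x.max() if len(x) else 0,h[r,282].tolist())
a=np.linspace(0,6.28,60); Q=np.array([proj(c,[.5025+.0265*np.cos(t),.14+.0265*np.sin(t),.109]) for t in a]); print('pred disc',Q.min(0),Q.max(0))
E
```

```text
[(array([286., 204.]), [258, 166, 57, 77, 3621]), (array([443., 217.]), [417, 193, 53, 49, 2037])]
165 0 0 [88, 30, 135]
173 268 305 [57, 97, 76]
181 261 310 [57, 106, 77]
189 259 313 [58, 104, 127]
197 259 313 [58, 80, 178]
205 260 313 [57, 81, 190]
213 259 314 [58, 87, 159]
221 260 314 [57, 101, 106]
229 264 310 [57, 86, 181]
237 270 303 [57, 88, 183]
245 0 0 [101, 30, 145]
253 0 0 [101, 32, 150]
pred disc [251.60896561 184.16754114] [311.62908998 242.11534367]
```

{"fn": "send_rows", "kwargs": {
  "rows": [
    [3,-1.5,-31,0,0,0],
    [0,0,-31,0,0,0],
    [0,0,-31,0,0,0],
    [0,0,-31,0,0,0],
    [0,0,0,0,0,0],
    [0,0,0,0,0,0]
  ]
}}

```text
time: 10.77
tool_pos: [0.5041, 0.1391, 0.0904]
ee_rot: [-3.138, 0.001, 1.478]
wrist_force: [1.3, -0.1, -0.0]
width: 0.0941
finger_force: 0.0
```

{"fn": "send_rows", "kwargs": {
  "rows": [
    [0,0,0,0,0,0],
    [0,0,0,0,0,0],
    [0,0,0,0,0,0],
    [0,0,0,0,0,0],
    [0,0,0,0,0,0],
    [0,0,0,0,0,0]
  ],
  "grip": 30
}}

```text
time: 11.27
tool_pos: [0.5058, 0.1403, 0.0925]
ee_rot: [3.14, -0.0, 1.48]
wrist_force: [0.7, 0.7, 1.3]
width: 0.0578
finger_force: 15.5
```

{"fn": "send_rows", "kwargs": {
  "rows": [
    [0,0,25,0,0,0],
    [0,0,40,0,0,0],
    [0,0,40,0,0,0],
    [0,0,40,0,0,0],
    [0,0,13,0,0,0],
    [-5.4,-37.4,-1.4,0,0,0],
    [-5.4,-37.4,-1.4,0,0,0],
    [-5.4,-37.4,-1.4,0,0,0]
  ]
}}

```text
time: 11.93
tool_pos: [0.4889, 0.0274, 0.246]
ee_rot: [3.14, 0.0, 1.482]
wrist_force: [-0.3, -0.2, -1.0]
width: 0.0563
finger_force: 29.7
```

{"fn": "send_rows", "kwargs": {
  "rows": [
    [-5.4,-37.4,-1.4,0,0,0],
    [-5.4,-37.4,-1.4,0,0,0],
    [-5.4,-37.4,-1.4,-0.008,-0.087,0],
    [-5.4,-37.4,-1.4,-0.008,-0.087,0],
    [-5.4,-37.4,-1.4,-0.008,-0.087,0],
    [-5.4,-37.4,-1.4,-0.008,-0.087,0],
    [-5.4,-37.4,-1.4,0,0,0],
    [0,0,0,0,0,0]
  ]
}}

```text
time: 12.6
tool_pos: [0.4481, -0.2393, 0.2341]
ee_rot: [2.795, 0.002, 1.47]
wrist_force: [-0.3, -0.2, -1.5]
width: 0.0562
finger_force: 29.7
```

{"fn": "send_rows", "kwargs": {
  "rows": [
    [0,0,0,0,0,0],
    [0,0,0,0,0,0],
    [0,0,0,0,0,0]
  ]
}}

```text
time: 12.85
tool_pos: [0.4519, -0.2326, 0.236]
ee_rot: [2.792, -0.0, 1.482]
wrist_force: [-0.1, 0.3, -1.6]
width: 0.0565
finger_force: 29.7
```

```bash
python3 -c "
from h import *
rel(3)"
```

```text
t 12.85 pos [ 0.4519 -0.2326  0.236 ] mouth t(mm) 129.6 off-axis mm [0.4 2.1 0.2] toolz+az [-0.     0.001 -0.   ] tooly [ 0.936 -0.083  0.343] F [-0.1  0.3 -1.6] w 0.0565
```

{"fn": "send_rows", "kwargs": {
  "rows": [
    [-0.5,-2.5,0,0,0,0],
    [8.5,-0.8,-23.5,0,0,0],
    [8.5,-0.8,-23.5,0,0,0],
    [8.5,-0.8,-23.5,0,0,0],
    [8.5,-0.8,-23.5,0,0,0],
    [4.1,-0.4,-11.3,0,0,0],
    [0,0,0,0,0,0],
    [0,0,0,0,0,0]
  ]
}}

```text
time: 13.52
tool_pos: [0.4893, -0.2386, 0.1299]
ee_rot: [2.793, -0.001, 1.482]
wrist_force: [0.3, -0.2, -0.5]
width: 0.0566
finger_force: 29.7
```

```bash
python3 -c "
from h import *
rel(3)"
```

```text
t 13.52 pos [ 0.4893 -0.2386  0.1299] mouth t(mm) 17.0 off-axis mm [-0.7 -0.3 -0.2] toolz+az [-0.002  0.002 -0.001] tooly [ 0.936 -0.083  0.341] F [ 0.3 -0.2 -0.5] w 0.0566
```

{"fn": "send_rows", "kwargs": {
  "rows": [
    [3.4,-0.3,-9.4,0,0,0],
    [0,0,0,0,0,0],
    [2,-0.2,-5.6,0,0,0],
    [0,0,0,0,0,0],
    [0.7,0,-1.9,0,0,0],
    [0,0,0,0,0,0],
    [0,0,0,0,0,0]
  ]
}}

```text
time: 14.1
tool_pos: [0.4952, -0.2394, 0.1166]
ee_rot: [2.791, -0.001, 1.481]
wrist_force: [-9.5, 7.6, 12.0]
width: 0.0567
finger_force: 30.4
```

```bash
python3 -c "
from h import *
rel(3)"
```

```text
t 14.1 pos [ 0.4952 -0.2394  0.1166] mouth t(mm) 2.6 off-axis mm [ 0.2 -0.7  0.2] toolz+az [ 0.001  0.001 -0.   ] tooly [ 0.935 -0.084  0.344] F [-9.5  7.6 12. ] w 0.0567
```

{"fn": "send_rows", "kwargs": {
  "rows": [
    [-0.8,1.5,-1.5,0,0,0],
    [0,0,0,0,0,0],
    [0,0,-1.5,0,0,0],
    [0,0,0,0,0,0],
    [0,0,0,0,0,0]
  ]
}}

```text
time: 14.52
tool_pos: [0.4952, -0.2393, 0.1165]
ee_rot: [2.787, 0.003, 1.481]
wrist_force: [-13.2, 7.0, 19.7]
width: 0.0567
finger_force: 30.7
```

```bash
python3 -c "
from h import *
rel(3)"
```

```text
t 14.52 pos [ 0.4952 -0.2393  0.1165] mouth t(mm) 2.5 off-axis mm [ 0.2 -0.6  0.2] toolz+az [ 0.004 -0.003  0.001] tooly [ 0.934 -0.083  0.347] F [-13.2   7.   19.7] w 0.0567
```

Hard stop reached, about the same as blue. Release, retreat and go to yellow (about 0.5125, 0.219).

{"fn": "send_rows", "kwargs": {
  "rows": [
    [0,0,0,0,0,0],
    [0,0,0,0,0,0],
    [0,0,0,0,0,0],
    [-4,0.4,11,0,0,0],
    [-12,1,33,0,0,0],
    [-12,1,33,0,0,0],
    [-12,1,33,0,0,0],
    [-8,1,22,0,0,0]
  ],
  "grip": 94
}}

```text
time: 15.18
tool_pos: [0.446, -0.2351, 0.2469]
ee_rot: [2.788, 0.003, 1.479]
wrist_force: [0.8, -0.1, 0.2]
width: 0.0937
finger_force: 0.0
```

{"fn": "send_rows", "kwargs": {
  "rows": [
    [5,38,-2,0.008,0.087,0],
    [5,38,-2,0.008,0.087,0],
    [5,38,-2,0.008,0.087,0],
    [5,38,-2,0.008,0.087,0],
    [5,38,-2,0,0,0],
    [5,38,-2,0,0,0],
    [5,38,-2,0,0,0],
    [5,38,-2,0,0,0]
  ]
}}

```text
time: 15.85
tool_pos: [0.4863, 0.0712, 0.2268]
ee_rot: [3.141, 0.0, 1.48]
wrist_force: [0.8, 0.0, 0.4]
width: 0.0939
finger_force: 0.0
```

{"fn": "send_rows", "kwargs": {
  "rows": [
    [6,38,-3,0,0,0],
    [6,38,-3,0,0,0],
    [6,38,-3,0,0,0],
    [6,35,-3,0,0,0],
    [0,0,0,0,0,0],
    [0,0,0,0,0,0],
    [0,0,0,0,0,0]
  ]
}}

```text
time: 16.43
tool_pos: [0.5102, 0.218, 0.2146]
ee_rot: [3.142, 0.001, 1.48]
wrist_force: [-0.2, 0.1, 0.2]
width: 0.094
finger_force: 0.0
```

Run:
```python
from h import *
disc('yellow')
im=cv2.imread
cv2.imwrite('pics/s7.png',cv2.resize(optics.snapshot('side')[150:320,250:430,::-1],None,fx=3,fy=3))
```

```text
yellow [292. 202.] [27. 32.] [0.52  0.228 0.109] go mm [ 9.8 10. ]
tcp [0.5102 0.218  0.2146] [3.142e+00 1.000e-03 1.480e+00]
```

View pics/s7.png

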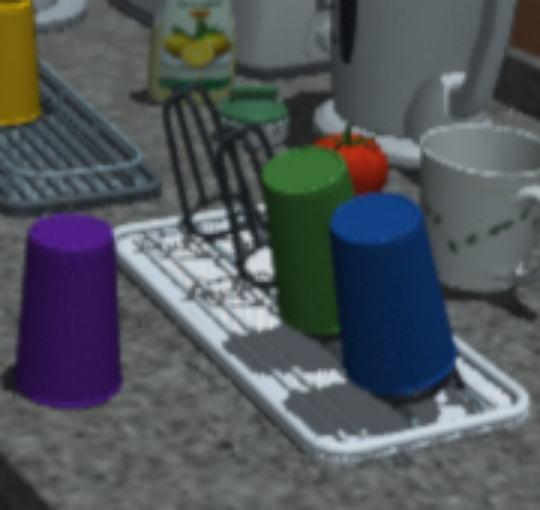

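Side crop: green (305,165) and blue (380,215) are both on their pegs with equal tops; peg_1 and peg_2 are free. The gripper's shadow spoils the disc fit, so I use the earlier (0.5125, 0.219).

{"fn": "send_rows", "kwargs": {
  "rows": [
    [3,1,-31,0,0,0],
    [0,0,-31,0,0,0],
    [0,0,-31,0,0,0],
    [0,0,-31,0,0,0],
    [0,0,0,0,0,0],
    [0,0,0,0,0,0]
  ]
}}

```text
time: 17.03
tool_pos: [0.5122, 0.2179, 0.0894]
ee_rot: [-3.138, 0.002, 1.478]
wrist_force: [-0.5, -0.6, 1.0]
width: 0.0942
finger_force: 0.0
```

{"fn": "send_rows", "kwargs": {
  "rows": [
    [0,0,0,0,0,0],
    [0,0,0,0,0,0],
    [0,0,0,0,0,0],
    [0,0,0,0,0,0],
    [0,0,0,0,0,0],
    [0,0,0,0,0,0]
  ],
  "grip": 30
}}

```text
time: 17.53
tool_pos: [0.5128, 0.2199, 0.0914]
ee_rot: [-3.141, -0.001, 1.48]
wrist_force: [-2.7, 0.7, 4.9]
width: 0.0573
finger_force: 19.0
```

{"fn": "send_rows", "kwargs": {
  "rows": [
    [0,0,25,0,0,0],
    [0,0,40,0,0,0],
    [0,0,40,0,0,0],
    [0,0,40,0,0,0],
    [0,0,13,0,0,0],
    [-5.4,-37.4,-1.4,0,0,0],
    [-5.4,-37.4,-1.4,0,0,0],
    [-5.4,-37.4,-1.4,0,0,0]
  ]
}}

```text
time: 18.2
tool_pos: [0.4968, 0.1066, 0.2445]
ee_rot: [3.14, 0.0, 1.482]
wrist_force: [1.6, -0.3, -0.9]
width: 0.0566
finger_force: 29.7
```

{"fn": "send_rows", "kwargs": {
  "rows": [
    [-5.4,-37.4,-1.4,0,0,0],
    [-5.4,-37.4,-1.4,0,0,0],
    [-5.4,-37.4,-1.4,-0.008,-0.087,0],
    [-5.4,-37.4,-1.4,-0.008,-0.087,0],
    [-5.4,-37.4,-1.4,-0.008,-0.087,0],
    [-5.4,-37.4,-1.4,-0.008,-0.087,0],
    [-5.4,-37.4,-1.4,0,0,0],
    [0,0,0,0,0,0]
  ]
}}

```text
time: 18.87
tool_pos: [0.456, -0.1606, 0.2329]
ee_rot: [2.794, 0.004, 1.469]
wrist_force: [0.8, 0.5, -2.0]
width: 0.057
finger_force: 29.7
```

{"fn": "send_rows", "kwargs": {
  "rows": [
    [0,0,0,0,0,0],
    [0,0,0,0,0,0],
    [0,0,0,0,0,0]
  ]
}}

```text
time: 19.12
tool_pos: [0.4597, -0.1535, 0.2347]
ee_rot: [2.792, -0.0, 1.482]
wrist_force: [-0.0, -0.3, -1.4]
width: 0.0569
finger_force: 29.7
```

```bash
python3 -c "
from h import *
rel(2)"
```

```text
t 19.12 pos [ 0.4597 -0.1535  0.2347] mouth t(mm) 128.1 off-axis mm [0.6 1.5 0.3] toolz+az [-0.001  0.001 -0.001] tooly [ 0.936 -0.084  0.342] F [-0.  -0.3 -1.4] w 0.0569
```

{"fn": "send_rows", "kwargs": {
  "rows": [
    [-1.2,-1.2,-0.3,0,0,0],
    [8.5,-0.8,-23.5,0,0,0],
    [8.5,-0.8,-23.5,0,0,0],
    [8.5,-0.8,-23.5,0,0,0],
    [8.5,-0.8,-23.5,0,0,0],
    [4.1,-0.4,-11.3,0,0,0],
    [0,0,0,0,0,0],
    [0,0,0,0,0,0]
  ]
}}

```text
time: 19.78
tool_pos: [0.4963, -0.1579, 0.1282]
ee_rot: [2.794, -0.001, 1.482]
wrist_force: [-0.3, -0.5, -1.2]
width: 0.0569
finger_force: 29.7
```

```bash
python3 -c "
from h import *
rel(2)"
```

```text
t 19.78 pos [ 0.4963 -0.1579  0.1282] mouth t(mm) 15.5 off-axis mm [-1.2  0.6 -0.4] toolz+az [-0.002  0.002 -0.001] tooly [ 0.936 -0.083  0.341] F [-0.3 -0.5 -1.2] w 0.0569
```

{"fn": "send_rows", "kwargs": {
  "rows": [
    [3.4,-0.3,-9.4,0,0,0],
    [0,0,0,0,0,0],
    [1.4,0,-3.8,0,0,0],
    [0,0,0,0,0,0],
    [0.7,0,-1.9,0,0,0],
    [0,0,0,0,0,0],
    [0,0,0,0,0,0]
  ]
}}

```text
time: 20.37
tool_pos: [0.5016, -0.1596, 0.1155]
ee_rot: [2.791, 0.0, 1.48]
wrist_force: [-5.1, 1.6, 4.7]
width: 0.0565
finger_force: 30.0
```

```bash
python3 -c "
from h import *
rel(2)"
```

```text
t 20.37 pos [ 0.5016 -0.1596  0.1155] mouth t(mm) 1.7 off-axis mm [-0.6 -0.7 -0.1] toolz+az [ 0. -0. -0.] tooly [ 0.935 -0.085  0.343] F [-5.1  1.6  4.7] w 0.0565
```

{"fn": "send_rows", "kwargs": {
  "rows": [
    [-0.3,0.7,-1.5,0,0,0],
    [0,0,0,0,0,0],
    [0,0,-2,0,0,0],
    [0,0,0,0,0,0],
    [0,0,0,0,0,0]
  ]
}}

```text
time: 20.78
tool_pos: [0.5018, -0.1596, 0.1153]
ee_rot: [2.788, 0.003, 1.48]
wrist_force: [-13.0, 3.4, 17.8]
width: 0.0569
finger_force: 30.6
```

```bash
python3 -c "
from h import *
rel(2)"
```

```text
t 20.78 pos [ 0.5018 -0.1596  0.1153] mouth t(mm) 1.4 off-axis mm [-0.5 -0.7 -0.1] toolz+az [ 0.003 -0.003  0.001] tooly [ 0.934 -0.084  0.346] F [-13.    3.4  17.8] w 0.0569
```

Hard stop again. Release and go to red (about 0.5235, 0.2985).

{"fn": "send_rows", "kwargs": {
  "rows": [
    [0,0,0,0,0,0],
    [0,0,0,0,0,0],
    [0,0,0,0,0,0],
    [-4,0.4,11,0,0,0],
    [-12,1,33,0,0,0],
    [-12,1,33,0,0,0],
    [-12,1,33,0,0,0],
    [-8,1,22,0,0,0]
  ],
  "grip": 94
}}

```text
time: 21.45
tool_pos: [0.4534, -0.1549, 0.2458]
ee_rot: [2.788, 0.002, 1.479]
wrist_force: [-0.1, -0.4, -0.5]
width: 0.0942
finger_force: 0.0
```

{"fn": "send_rows", "kwargs": {
  "rows": [
    [5,38,-2,0.008,0.087,0],
    [5,38,-2,0.008,0.087,0],
    [5,38,-2,0.008,0.087,0],
    [5,38,-2,0.008,0.087,0],
    [5,38,-2,0,0,0],
    [5,38,-2,0,0,0],
    [5,38,-2,0,0,0],
    [5,38,-2,0,0,0]
  ]
}}

```text
time: 22.12
tool_pos: [0.4936, 0.1515, 0.2256]
ee_rot: [-3.141, 0.0, 1.48]
wrist_force: [0.5, -0.8, 0.9]
width: 0.0941
finger_force: 0.0
```

{"fn": "send_rows", "kwargs": {
  "rows": [
    [7,38,-3,0,0,0],
    [7,38,-3,0,0,0],
    [7,38,-3,0,0,0],
    [7,36,-3,0,0,0],
    [0,0,0,0,0,0],
    [0,0,0,0,0,0],
    [0,0,0,0,0,0]
  ]
}}

```text
time: 22.7
tool_pos: [0.5212, 0.2991, 0.2136]
ee_rot: [-3.141, 0.001, 1.48]
wrist_force: [-0.4, -0.6, 0.3]
width: 0.0942
finger_force: 0.0
```

Run:
```python
from h import *
o=sensors.get_obs(); c=cam('wrist'); im=optics.snapshot('wrist'); m=mask(im,'red'); n,l,s,ce=cv2.connectedComponentsWithStats(m)
print([(ce[i].round(),s[i].tolist()) for i in range(1,n) if s[i,4]>300])
a=np.linspace(0,6.28,60); Q=np.array([proj(c,[.5235+.0265*np.cos(t),.2985+.0265*np.sin(t),.109]) for t in a]); print('pred disc',Q.min(0),Q.max(0),o['tool_pos'])
```

```text
[(array([286., 204.]), [258, 169, 56, 74, 3520])]
pred disc [254.02622945 184.57391519] [314.54070892 242.96044426] [0.52124659 0.29909116 0.21360012]
```

{"fn": "send_rows", "kwargs": {
  "rows": [
    [3,-0.5,-31,0,0,0],
    [0,0,-31,0,0,0],
    [0,0,-31,0,0,0],
    [0,0,-30,0,0,0],
    [0,0,0,0,0,0],
    [0,0,0,0,0,0]
  ]
}}

```text
time: 23.25
tool_pos: [0.5234, 0.2971, 0.0902]
ee_rot: [-3.139, 0.002, 1.478]
wrist_force: [0.5, -0.1, 0.8]
width: 0.0941
finger_force: 0.0
```

{"fn": "send_rows", "kwargs": {
  "rows": [
    [0,0,0,0,0,0],
    [0,0,0,0,0,0],
    [0,0,0,0,0,0],
    [0,0,0,0,0,0],
    [0,0,0,0,0,0],
    [0,0,0,0,0,0]
  ],
  "grip": 30
}}

```text
time: 23.75
tool_pos: [0.5244, 0.2992, 0.0921]
ee_rot: [3.141, -0.0, 1.48]
wrist_force: [-1.8, -0.8, 3.9]
width: 0.0574
finger_force: 12.4
```

{"fn": "send_rows", "kwargs": {
  "rows": [
    [0,0,25,0,0,0],
    [0,0,40,0,0,0],
    [0,0,40,0,0,0],
    [0,0,40,0,0,0],
    [0,0,13,0,0,0],
    [-5.5,-37.4,-1.4,0,0,0],
    [-5.5,-37.4,-1.4,0,0,0],
    [-5.5,-37.4,-1.4,0,0,0]
  ]
}}

```text
time: 24.42
tool_pos: [0.5074, 0.1861, 0.2452]
ee_rot: [3.141, 0.0, 1.482]
wrist_force: [0.1, -0.6, -0.9]
width: 0.0565
finger_force: 29.7
```

{"fn": "send_rows", "kwargs": {
  "rows": [
    [-5.5,-37.4,-1.4,0,0,0],
    [-5.5,-37.4,-1.4,0,0,0],
    [-5.5,-37.4,-1.4,-0.008,-0.087,0],
    [-5.5,-37.4,-1.4,-0.008,-0.087,0],
    [-5.5,-37.4,-1.4,-0.008,-0.087,0],
    [-5.5,-37.4,-1.4,-0.008,-0.087,0],
    [-5.5,-37.4,-1.4,0,0,0],
    [0,0,0,0,0,0]
  ]
}}

```text
time: 25.08
tool_pos: [0.4663, -0.0813, 0.2339]
ee_rot: [2.794, 0.004, 1.469]
wrist_force: [0.2, 0.5, -0.7]
width: 0.0563
finger_force: 29.7
```

{"fn": "send_rows", "kwargs": {
  "rows": [
    [0,0,0,0,0,0],
    [0,0,0,0,0,0],
    [0,0,0,0,0,0]
  ]
}}

```text
time: 25.33
tool_pos: [0.4698, -0.0739, 0.2355]
ee_rot: [2.792, -0.0, 1.482]
wrist_force: [0.1, 0.1, -1.5]
width: 0.0563
finger_force: 29.7
```

```bash
python3 -c "
from h import *
rel(1)"
```

```text
t 25.33 pos [ 0.4698 -0.0739  0.2355] mouth t(mm) 127.8 off-axis mm [3.6 1.1 1.4] toolz+az [-0.001  0.001 -0.001] tooly [ 0.936 -0.084  0.342] F [ 0.1  0.1 -1.5] w 0.0563
```

{"fn": "send_rows", "kwargs": {
  "rows": [
    [-4,-0.8,-1.4,0,0,0],
    [8.5,-0.8,-23.5,0,0,0],
    [8.5,-0.8,-23.5,0,0,0],
    [8.5,-0.8,-23.5,0,0,0],
    [8.5,-0.8,-23.5,0,0,0],
    [4.1,-0.4,-11.3,0,0,0],
    [0,0,0,0,0,0],
    [0,0,0,0,0,0]
  ]
}}

```text
time: 26.0
tool_pos: [0.5033, -0.078, 0.1279]
ee_rot: [2.794, -0.0, 1.482]
wrist_force: [-0.1, 0.5, 0.2]
width: 0.0569
finger_force: 29.7
```

```bash
python3 -c "
from h import *
rel(1)"
```

```text
t 26.0 pos [ 0.5033 -0.078   0.1279] mouth t(mm) 15.2 off-axis mm [-1.4  0.5 -0.5] toolz+az [-0.003  0.001 -0.001] tooly [ 0.937 -0.083  0.34 ] F [-0.1  0.5  0.2] w 0.0569
```

{"fn": "send_rows", "kwargs": {
  "rows": [
    [3.6,-0.3,-9.4,0,0,0],
    [0,0,0,0,0,0],
    [1.4,0,-3.8,0,0,0],
    [0,0,0,0,0,0],
    [0.7,0,-1.9,0,0,0],
    [0,0,0,0,0,0],
    [0,0,0,0,0,0]
  ]
}}

```text
time: 26.58
tool_pos: [0.5093, -0.0796, 0.1163]
ee_rot: [2.79, 0.0, 1.48]
wrist_force: [-8.0, 2.4, 10.7]
width: 0.0565
finger_force: 30.2
```

```bash
python3 -c "
from h import *
rel(1)"
```

```text
t 26.58 pos [ 0.5093 -0.0796  0.1163] mouth t(mm) 2.2 off-axis mm [ 0.3 -0.7  0.2] toolz+az [ 0.001 -0.     0.   ] tooly [ 0.935 -0.085  0.344] F [-8.   2.4 10.7] w 0.0565
```

{"fn": "send_rows", "kwargs": {
  "rows": [
    [-0.3,0.5,-1.5,0,0,0],
    [0,0,0,0,0,0],
    [0,0,-1.5,0,0,0],
    [0,0,0,0,0,0],
    [0,0,0,0,0,0]
  ]
}}

```text
time: 27.0
tool_pos: [0.5096, -0.0795, 0.1162]
ee_rot: [2.787, 0.001, 1.48]
wrist_force: [-17.5, 3.7, 21.2]
width: 0.0564
finger_force: 30.8
```

```bash
python3 -c "
from h import *
rel(1)"
```

```text
t 27.0 pos [ 0.5096 -0.0795  0.1162] mouth t(mm) 2.0 off-axis mm [ 0.4 -0.6  0.2] toolz+az [ 0.004 -0.002  0.001] tooly [ 0.934 -0.084  0.347] F [-17.5   3.7  21.2] w 0.0564
```

{"fn": "send_rows", "kwargs": {
  "rows": [
    [0,0,0,0,0,0],
    [0,0,0,0,0,0],
    [0,0,0,0,0,0],
    [-4,0.4,11,0,0,0],
    [-12,1,33,0,0,0],
    [-12,1,33,0,0,0],
    [-12,1,33,0,0,0],
    [-20,1,30,0,0,0]
  ],
  "grip": 94
}}

```text
time: 27.67
tool_pos: [0.4488, -0.0748, 0.2518]
ee_rot: [2.792, 0.0, 1.48]
wrist_force: [-0.1, -0.0, 0.1]
width: 0.094
finger_force: 0.0
```

{"fn": "send_rows", "kwargs": {
  "rows": [
    [-10,30,20,0,0,0],
    [-10,38,10,0,0,0],
    [-10,38,0,0,0,0],
    [-10,38,0,0,0,0],
    [0,38,0,0,0,0],
    [0,0,0,0,0,0],
    [0,0,0,0,0,0]
  ]
}}

```text
time: 28.25
tool_pos: [0.4082, 0.1098, 0.28]
ee_rot: [2.793, 0.001, 1.487]
wrist_force: [-0.2, -0.1, -0.9]
width: 0.0936
finger_force: 0.0
```

Run:
```python
from h import *
a=optics.snapshot('side')[150:300,270:430,::-1]; b=optics.snapshot('top')[110:260,270:430,::-1]
cv2.imwrite('pics/s8.png',cv2.resize(np.hstack([a,b]),None,fx=2.5,fy=2.5,interpolation=cv2.INTER_CUBIC))
c=cam('side')
for i in S: print(i,((proj(c,np.array(S[i])+.1*AZ)-[270,150])*2.5).round())
```

```text
1 [100.  67.]
2 [146.  99.]
3 [199. 137.]
4 [260. 180.]
```

View pics/s8.png

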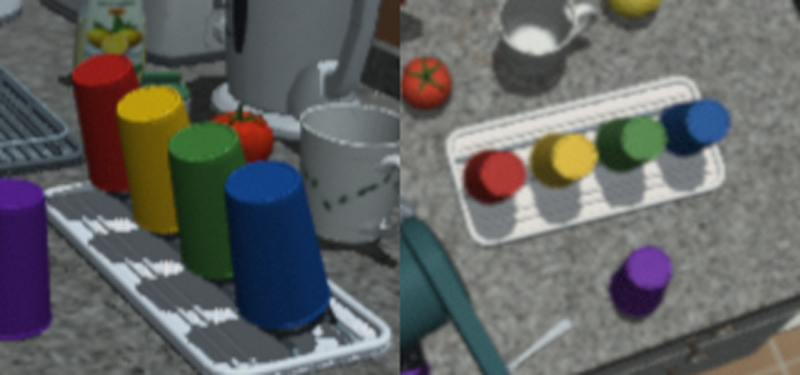

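The picture shows all four seated alike: red (107,67), yellow (153,98), green (208,138) and blue (266,180), in the same left-to-right order. The mug is where it was and the gripper is clear, so I hand in.

```bash
python3 -c "
from bench import ticket
print(ticket.close_job())"
```

```text
the job is handed in; nothing more can be done
None
```

All four tumblers hang mouth down on the pegs, pushed on to a firm stop, in their original order (red, yellow, green, blue from left to right), at about 28 s of the 104 s limit; the arm never went near the mug or the timer, and the job is handed in, though the hand-in returned no verdict.

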